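# Clear, unlatch and hold down a hoop press

### The arm

A 7-joint arm with a two-finger parallel gripper is mounted at the origin on the work surface. World frame = base frame: x ahead of the robot, y to its left, z up, the work surface at z = 0. Lengths are in m, angles in rad, forces in N, time in s.
With the tool pointing down it reaches from about 0.4 to 0.85 m from the base axis. Payload 10.4 kg.
Tool frame: the origin (TCP) lies at the very end of the fingers, on their centre line; the grasp point (between the pads) lies r.pinch_z behind it (r.pinch_z is the distance from the TCP to the grasp point, in m); z points along the fingers, x is the direction in which the jaws open and shut, and the axes are right-handed (so a half turn about z gives the same grasp; the last joint's range is limited). The gripper opens to 87 mm and grips with 3 to 60 N. Pads are 19 mm wide; open, the fingers measure 117 mm over their backs; the gripper's body (75 mm by 190 mm) begins 51 mm behind the grasp point.
Start: joints at [-1.337, 0.332, -0.065, 1.46, 0.022, 1.35, -0.088], TCP at [0.159, 0.605, 0.223] pointing down, gripper open.
Joint ranges: [-2.6, 2.6], [-0.5, 2.12], [-1.47, 1.34], [0.16, 2.42], [-1.27, 4.41], [0.06, 2.06], [-2.6, 2.6]. Speed limits (rad/s): [2.22, 2.22, 2.79, 2.79, 3.14, 3.14, 3.14].

### API

Orientations are given as a unit quaternion [x, y, z, w].
In Python, from bench import r gives the robot as it stands.
- The arm moves only by the tool carry_out, never from a script. Its argument "increments" is text: rows parted by semicolons, each of 7 numbers parted by spaces: the turn, a rotation vector about the tool's x, y, z in degrees, then the shift along the tool's x, y, z in m, then the finger opening in m, from 0 to 0.087. A call has exactly 5 rows; each row is the pose to reach, as a shift and turn from the pose measured when the call began, along the tool's axes at that moment; what a row does not reach only later rows make up. A row lasts 1/8 s, in which the tool goes at most 62.5 mm and 10.7 degrees, less where a joint would pass 70% of its speed; a pose out of reach is approached as far as the arm can. A call with a gripper value outside its range is refused whole. The fingers move at their own pace and stop on an object; "squeeze" is the grip in N (left out, the last holds). Time passes only in rows, so rows that repeat a pose let the fingers close, or fill a call up. It gives the time, the measured TCP pose, the force and the opening at its end, in the units of the state.
- r.read_state(): the state, without advancing time (a new reading comes with each control period).
- r.camera(name): name is "scene" or "top"; returns (picture, depth): 480x640x3 uint8, blue, green, red; 480x640 float32, m along the optical axis (not along the pixel's ray), 0 where there is no reading.
- r.camera_model(name): a dict with "K" (3x3 intrinsics, pixels), "k1" (the pictures are not rectified: a ray, as slopes to the right and down, at radius r is drawn at 1 + k1 r^2 times it, then the intrinsics apply), "extrinsics" (4x4, takes a point from camera to world coordinates). Camera axes: x right, y down, z forward; pixel columns grow to the right and rows downward; lengths in m; the calibration is good to about 2 mm. A picture is of the moment at which its call begins. camera_model takes no time and is no camera call.
- r.close_job(): hands the job in, once; it reports no verdict.
The state is a dict: "time": time; "joint_positions": joint angles; "joint_vel": joint speeds; "joint_torque": joint torques, N m; "ee_pos": TCP position; "eef_rot": TCP orientation; "ft_force": force on the tool from outside, world axes, zero at the start; "torque": the same for the moment, N m; "width": finger opening in m.
Only numpy, scipy, OpenCV 4.12 (cv2) and the standard library are available. Lean on these libraries where they do the work, as an engineer would, in place of code of your own. Each camera call takes 0.05 s, during which the arm holds its last target.

### The job

A metal cap drum has been left standing on the front of the hoop press, in the way of its lever. First lift that drum off and stand it upright in the empty tray, then flip the press's safety catch back off the lever, and only then pull the lever forward and down to its stop and finish while still holding it there, because it springs back if let go. Leave the other things on the bench where they are.

Things in the scene. Friction and masses are not known exactly. Their poses are not given: they have to be found in the camera images.
- press: Grey hand press, fixed to the bench. Origin under its base plate, straight below the lever's hinge line; own x points to its rear (away from the operator), y to its left side, z up. Base plate 320 x 170 mm, 12 mm thick, centred on the origin. Behind the hinge (x from +45 to +158 mm, y within +-50 mm) stands the press head, up to 145 mm high; two hinge cheeks at y = +-73 mm are 82 mm high. The catch stands on the left side.
- lever (a joint): Angle of the press lever, rad. 0 = at rest, leaning 15 degrees to the rear of upright; grows as the bar is pulled forward (press -x) and down, to its stop at 1.396 (65 degrees forward of upright). A spring pulls it back to 0: about 3 N at the bar at the start and under 10 N at the stop. The latched catch stops it after about 5 mm of bar travel.
- lever_grip (a point): Point on the axis of the lever's bar, midway between its two arms; moves with the lever. The bar is a straight black cylinder, 20 mm in diameter, parallel to the press y axis, reaching 65 mm to the right (press -y) and 110 mm to the left of this point; the arms are 12 mm rods at 56 mm either side, so 100 mm of bar between them are free to be gripped or hooked. It lies 176 mm above the bench at rest and 111 mm at the stop.
- lever_hinge (a point): Point on the lever's hinge line (parallel to the press y axis), 60 mm above the bench; the bar's axis moves about it at a radius of 120 mm.
- catch (a joint): Angle of the safety catch, rad. Near 0 = latched: its hook lies over and in front of the left end of the lever's bar; grows as the thumb tab is pushed to the rear (press +x), which lifts the hook; stop at 1.5. Well off the lever from 1.0 on. A stiff hinge (about 0.07 N m): it stays where it is left.
- catch_tip (a point): Middle of the free end of the catch's thumb tab: an upright steel plate 24 mm wide (along press y), 8 mm thick and 85 mm long from the catch's hinge to this point, leaning 0.5 rad to the front of upright when the catch is at 0. It stands 32 mm outside (to the left of) the end of the lever's bar.
- catch_hinge (a point): Point on the catch's hinge line (parallel to the press y axis), below the tab and 166 mm above the bench. The hook is on the same shaft, 49 mm nearer the middle of the press; it reaches 73 mm to the front of the hinge when latched and rises to about 85 mm above the hinge when flipped.
- drum: The metal cap drum in the way, standing on the front of the press's base plate (12 mm above the bench): open steel cup 90 mm in outer diameter, 50 mm high, with a plate-shaped grip standing up in its middle, 16 mm thick (drum's x), 44 mm wide (drum's y), its top 125 mm above the underside. Two stub pins show on each side of the plate, 115 mm up. 0.25 to 0.5 kg. Origin at the centre of its underside, z up.
- tray: Shallow empty aluminium tray, fixed on the bench to the left or right of the press: 150 x 150 mm, rim 22 mm high, walls 5 mm, so 140 x 140 mm inside. Origin at the centre of its underside.
- tray_in (a point): Centre of the tray's inner floor, about 5 mm above the bench.
- frames: Stack of blue and white square hoop frames, 150 x 150 mm, 40 mm high, fixed on the other side of the press from the tray. Origin at the centre of its underside. Bystander.
- spare_drum: A second cap drum, same shape and size, standing on the bench away from the press. Bystander.
- hoop: Green round hoop lying flat, 113 mm in diameter, with a bracket to each side, 210 mm overall along its x, 14 mm high. Bystander.
- screwdriver: Screwdriver with a black handle lying on the bench. Bystander.
- hammer: Hammer with a yellow handle lying on the bench. Bystander.
- clip_jar: Clear jar with a black lid, 52 mm in diameter, 70 mm high, standing on the bench. Bystander.
- spacer: Aluminium spacer ring lying flat, 60 mm in diameter, 18 mm high. Bystander.
Things that resemble listed ones, but are neither listed nor needed, are in the scene too. What is shaped like the drum but purple is not meant.

How it is judged:
By the outcome, as a careful person would: the job done as asked, in the order asked, and still so for the second after the job is handed in, while the arm keeps its last pose, push and grip.
It also fails if it takes over 62 s, if anything falls off the work surface, if the arm or the gripper's body presses on something with over 40 N, if the wrist force passes 120 N, or if a joint passes its speed limit or range.

## Working session

There is one attempt and no reset: what is moved stays moved. The work goes in short steps, Python scripts to look and compute and a tool call to move; the robot and the scene stay as the last step left them, time stands still between calls to the robot, and variables do not carry over. Pictures are saved under pics/ and viewed, and the job is handed in when it is done.

Besides the shell and the picture viewer there is one more tool, called as a command line: name --argument value ..., lists and objects as JSON in quotes. carry_out: Moves the arm, as the interface text tells. Its arguments: {"type":"object","properties":{"increments":{"type":"string"},"squeeze":{"type":"number"}},"required":["increments"]}

```bash
ls; mkdir -p pics
python3 - <<'E'
from bench import r
import cv2,numpy as np
print(r.read_state(), r.pinch_z)
for n in("scene","top"):
    p,d=r.camera(n); cv2.imwrite(f"pics/{n}0.png",p); np.savez(f"pics/{n}0.npz",p=p,d=d)
    m=r.camera_model(n); print(n,m)
E
```

```text
pics
{'time': 0.0, 'joint_positions': array([-1.33662798,  0.33285997, -0.06470387,  1.4609361 ,  0.02158014,
        1.34992205, -0.08851039]), 'joint_vel': array([-0.00127837,  0.00067222,  0.00040529, -0.00072464, -0.00034232,
        0.00206058,  0.0002519 ]), 'joint_torque': array([ 4.29772863e-04, -6.23259974e+01,  2.46725441e-02, -3.89894629e+01,
       -6.13248604e-02,  3.97093815e-02,  1.42018102e-04]), 'ee_pos': array([0.15862011, 0.60412935, 0.22176388]), 'eef_rot': array([ 7.91816291e-01,  6.10758913e-01, -5.51838533e-04,  4.55318423e-04]), 'ft_force': array([-1.42924948, -0.36430608,  0.20136742]), 'torque': array([ 0.04869473, -0.01353212,  0.05666787]), 'width': 0.08732524596347299} 0.0187
scene {'K': array([[452.36061919,   0.        , 316.40603615],
       [  0.        , 452.36061919, 241.57598659],
       [  0.        ,   0.        ,   1.        ]]), 'k1': -0.0630690385830969, 'extrinsics': array([[ 0.69707457,  0.47605105, -0.53615524,  1.0591724 ],
       [ 0.71699219, -0.46598951,  0.51843609, -0.49433086],
       [-0.00304067, -0.74580773, -0.66615432,  0.87598713],
       [ 0.        ,  0.        ,  0.        ,  1.        ]])}
top {'K': array([[624.79773575,   0.        , 325.73526212],
       [  0.        , 624.79773575, 240.01694796],
       [  0.        ,   0.        ,   1.        ]]), 'k1': -0.20695786420880255, 'extrinsics': array([[ 0.0479545 , -0.97455768,  0.21894677,  0.14592593],
       [-0.99884219, -0.04762762,  0.00677384,  0.05649505],
       [ 0.00382642, -0.2190181 , -0.97571329,  1.61479793],
       [ 0.        ,  0.        ,  0.        ,  1.        ]])}
```

View pics/scene0.png

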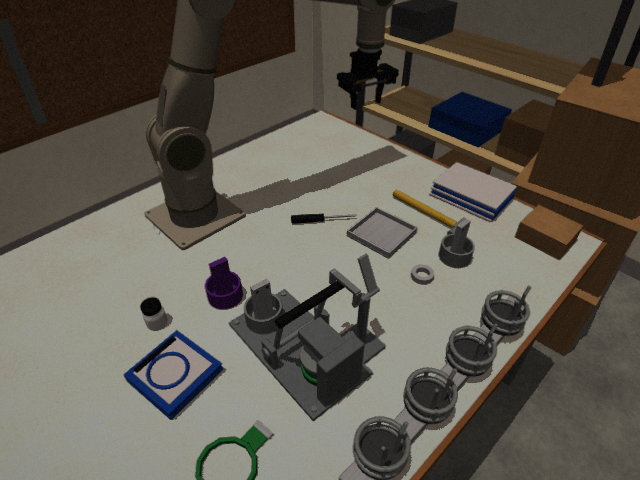

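View pics/top0.png

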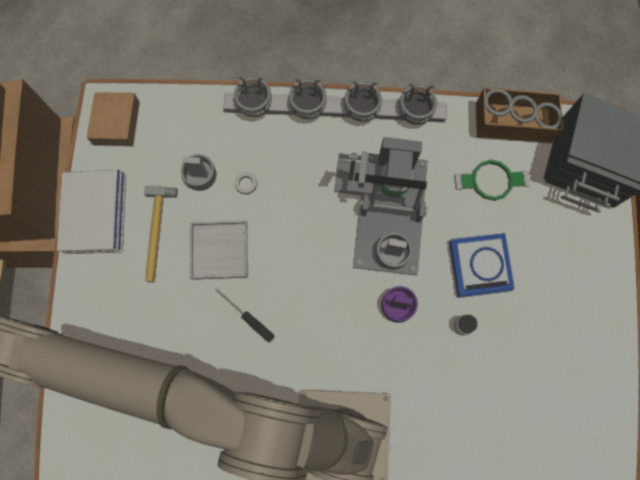

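Scene picture: the grey drum stands on the front of the press at (263,308), a purple lookalike at (224,285), the spare drum at (458,245), the tray at (382,232). The catch tab is at (369,275) and the lever bar runs (280,322) to (343,288). In the top picture the drum is at (393,250), purple (398,303), spare (198,172), tray (219,250), and the press bar runs (345,180) to (425,182).

The drum meant is the grey one on the base plate, since the purple one is excluded and the spare stands away from the press. I'll confirm with crops and measure.

```bash
cat > h.py <<'E'
import numpy as np,cv2
from bench import r
M={n:r.camera_model(n) for n in("scene","top")}
def ray(n,uv):
    m=M[n];K=m["K"]
    uv=np.atleast_2d(np.asarray(uv,float))
    a=cv2.undistortPoints(uv[:,None],K,np.array([m["k1"],0,0,0,0.]))[:,0]
    E=m["extrinsics"]
    d=np.c_[a,np.ones(len(a))]@E[:3,:3].T
    return E[:3,3],d
def onz(n,uv,z):
    o,d=ray(n,uv); return o+d*((z-o[2])/d[:,2])[:,None]
def cloud(n,D):
    v,u=np.mgrid[0:480,0:640]
    o,d=ray(n,np.c_[u.ravel(),v.ravel()])
    return (o+d*D.reshape(-1,1)).reshape(480,640,3)
def two(uvs,uvt):
    o1,d1=ray("scene",uvs);o2,d2=ray("top",uvt);d1=d1[0]/np.linalg.norm(d1[0]);d2=d2[0]/np.linalg.norm(d2[0])
    s=np.linalg.lstsq(np.c_[d1,-d2],o2-o1,rcond=None)[0]
    a=o1+s[0]*d1;b=o2+s[1]*d2
    return (a+b)/2,np.linalg.norm(a-b)
def proj(n,P):
    m=M[n];E=m["extrinsics"];P=np.atleast_2d(P)
    c=(P-E[:3,3])@E[:3,:3]
    return cv2.projectPoints(c[:,None],np.zeros(3),np.zeros(3),m["K"],np.array([m["k1"],0,0,0,0.]))[0][:,0]
def crop(img,x0,y0,x1,y1,s,f):
    cv2.imwrite(f,cv2.resize(cv2.convertScaleAbs(img[y0:y1,x0:x1],alpha=1.6),None,fx=s,fy=s,interpolation=cv2.INTER_CUBIC))
E
python3 - <<'E'
from h import *
s=np.load("pics/scene0.npz");t=np.load("pics/top0.npz")
crop(s['p'],220,230,400,420,3,"pics/c_s.png")
crop(t['p'],320,120,450,290,3.5,"pics/c_t.png")
for n,d in(("scene",s['d']),("top",t['d'])):
    C=cloud(n,d); print(n,(d>0).mean())
    for nm,uv in dict(scene=dict(grip=(261,288),plate=(245,328),tray=(382,232),tab=(368,262),bench=(300,380)),top=dict(grip=(397,247),plate=(365,250),tray=(219,250),bar=(400,182),bench=(300,300)))[n].items():
        print(nm,C[uv[1],uv[0]].round(3))
E
```

```text
scene 0.99580078125
grip [ 0.483 -0.109  0.128]
plate [ 0.466 -0.157  0.012]
tray [0.464 0.351 0.006]
tab [0.656 0.042 0.228]
bench [ 0.659 -0.158  0.013]
top 0.9959733072916667
grip [ 0.472 -0.109  0.12 ]
plate [ 0.485 -0.037  0.008]
tray [0.466 0.348 0.006]
bar [ 0.619 -0.105  0.185]
bench [0.345 0.127 0.003]
```

View pics/c_s.png

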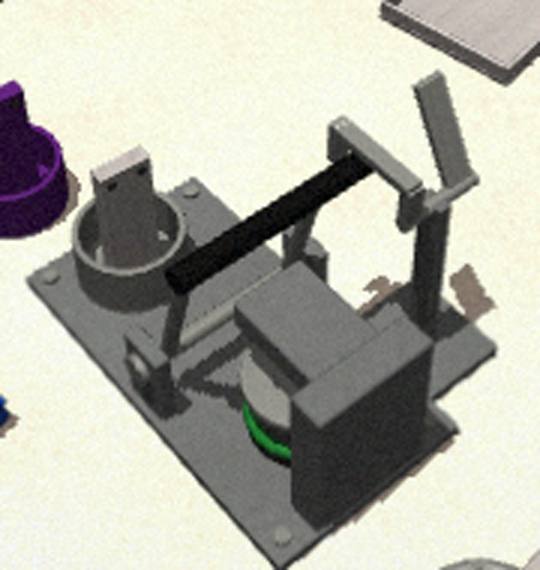

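View pics/c_t.png

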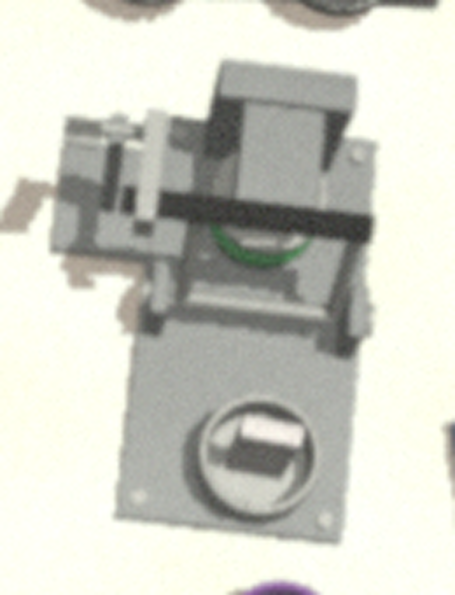

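The crops confirm it: the grey drum stands on the front of the base plate, its grip top at scene (261,288) and top (397,244). The hook lies over the left end of the bar, with the tab at the upper right.

Next I'll measure the poses.

Run:
```python
from h import *
s=np.load("pics/scene0.npz");t=np.load("pics/top0.npz")
CS=cloud("scene",s['d']);CT=cloud("top",t['d'])
def rep(n,C,lo,hi):
    m=np.all((C>lo)&(C<hi),axis=2);P=C[m]
    if len(P)<3: print(n,len(P));return P
    rc=cv2.minAreaRect(P[:,:2].astype(np.float32)); print(n,len(P),"med z",np.median(P[:,2]).round(4),"rect c",np.round(rc[0],4),"wh",np.round(rc[1],4),"ang",round(rc[2],1))
    return P
for n,C in(("scene",CS),("top",CT)):
    print(n)
    rep("griptop",C,(0.40,-0.18,0.122),(0.53,-0.03,0.15))
    rep("grip mid",C,(0.40,-0.18,0.075),(0.53,-0.03,0.15))
    P=rep("cup rim",C,(0.40,-0.18,0.054),(0.53,-0.03,0.07))
    (c,rad)=cv2.minEnclosingCircle(P[:,:2].astype(np.float32));print("rim circ",c,rad)
    rep("bar",C,(0.56,-0.22,0.165),(0.66,0.0,0.2))
    rep("tab",C,(0.55,0.015,0.185),(0.75,0.08,0.29))
    rep("tray",C,(0.35,0.25,0.012),(0.57,0.46,0.035))
    rep("trayfloor",C,(0.38,0.27,0.003),(0.55,0.43,0.009))
    rep("plate",C,(0.38,-0.25,0.009),(0.54,0.05,0.02))
# black bar mask
for n,I,C in(("scene",s['p'],CS),("top",t['p'],CT)):
    m=(I.max(2)<45)&np.all((C>(0.55,-0.25,0.14))&(C<(0.68,0.02,0.21)),axis=2)
    y,x=np.nonzero(m);P=C[m]
    print(n,"blackbar",len(x),"rect",cv2.minAreaRect(np.c_[x,y].astype(np.float32)))
    c=P.mean(0);v=np.linalg.svd(P-c)[2][0];v*=np.sign(v[1]);tt=(P-c)@v
    print(" axis",c.round(4),v.round(3),"yaw",np.degrees(np.arctan2(-v[0],v[1])).round(2),"ends",(c+v*tt.min()).round(4),(c+v*tt.max()).round(4))
```

```text
scene
griptop 189 med z 0.1357 rect c [ 0.4783 -0.1087] wh [0.0445 0.0194] ang 81.5
grip mid 468 med z 0.1148 rect c [ 0.4783 -0.1087] wh [0.0447 0.0198] ang 82.6
cup rim 366 med z 0.0609 rect c [ 0.4822 -0.1112] wh [0.0888 0.0837] ang 57.9
rim circ (0.4777452051639557, -0.11029655486345291) 0.04634328559041023
bar 832 med z 0.1837 rect c [ 0.6318 -0.0872] wh [0.057  0.1681] ang 1.5
tab 336 med z 0.2153 rect c [0.661  0.0338] wh [0.0261 0.037 ] ang 84.3
tray 561 med z 0.0194 rect c [0.4457 0.3455] wh [0.1924 0.1588] ang 5.3
trayfloor 1250 med z 0.0056 rect c [0.4654 0.3486] wh [0.169  0.1556] ang 0.4
plate 1215 med z 0.0121 rect c [ 0.4632 -0.0947] wh [0.1717 0.1637] ang 86.3
top
griptop 125 med z 0.1372 rect c [ 0.4779 -0.1068] wh [0.0435 0.0168] ang 83.1
grip mid 197 med z 0.134 rect c [ 0.4779 -0.1066] wh [0.0439 0.0168] ang 83.1
cup rim 290 med z 0.0615 rect c [ 0.479  -0.1077] wh [0.0866 0.0882] ang 0.8
rim circ (0.4791303873062134, -0.1079285517334938) 0.04520872235298157
bar 571 med z 0.1843 rect c [ 0.6282 -0.0849] wh [0.0494 0.1681] ang 0.5
tab 69 med z 0.2377 rect c [0.6611 0.0352] wh [0.023 0.038] ang 84.2
tray 693 med z 0.02 rect c [0.4478 0.3467] wh [0.1968 0.1524] ang 5.3
trayfloor 1658 med z 0.0057 rect c [0.4652 0.3503] wh [0.1593 0.1695] ang 89.8
plate 1532 med z 0.0136 rect c [ 0.4602 -0.1008] wh [0.2976 0.1594] ang 89.9
scene blackbar 894 rect ((318.36248779296875, 298.1046142578125), (40.826168060302734, 98.74073791503906), 72.4075698852539)
 axis [ 0.6253 -0.0884  0.1816] [0.113 0.993 0.044] yaw -6.48 ends [ 0.616 -0.171  0.178] [0.6381 0.0236 0.1866]
top blackbar 343 rect ((390.20550537109375, 181.1092987060547), (68.46629333496094, 7.2615766525268555), 6.20344877243042)
 axis [ 0.6188 -0.0945  0.1848] [ 0.073  0.997 -0.007] yaw -4.17 ends [ 0.6137 -0.1642  0.1853] [6.257e-01 6.000e-04 1.841e-01]
```

```bash
cat >> h.py <<'E'
from scipy.spatial.transform import Rotation as Ro
def inc(pos,yaw_deg=None):
    "world target TCP (tool straight down, tool x at yaw) -> tool increments"
    s=r.read_state();R=Ro.from_quat(s["eef_rot"]);sh=R.inv().apply(np.array(pos)-s["ee_pos"])
    if yaw_deg is None: t=np.zeros(3)
    else:
        a=np.radians(yaw_deg);X=np.array([np.cos(a),np.sin(a),0]);Z=np.array([0,0,-1.]);T=Ro.from_matrix(np.c_[X,np.cross(Z,X),Z])
        t=(R.inv()*T).as_rotvec(degrees=True)
    print("t",s["time"],"pos",s["ee_pos"].round(4),"rotvec",t.round(1),"shift",sh.round(4),"F",s["ft_force"].round(1),"w",s["width"].round(4),"yaw",np.degrees(np.arctan2(*R.as_matrix()[[1,0],0])).round(1))
E
python3 - <<'E'
from h import *
s=np.load("pics/scene0.npz");t=np.load("pics/top0.npz")
CS=cloud("scene",s['d']);CT=cloud("top",t['d'])
for n,C in(("scene",CS),("top",CT)):
    m=(np.all((C>(0.37,0.26,0.013))&(C<(0.56,0.44,0.03)),axis=2)).astype(np.uint8)
    k,l,st,ce=cv2.connectedComponentsWithStats(m,connectivity=8)
    i=1+np.argmax(st[1:,4]);P=C[l==i];print(n,"tray rim",len(P),cv2.minAreaRect(P[:,:2].astype(np.float32)))
    m=np.all((C>(0.58,0.012,0.18))&(C<(0.75,0.07,0.29)),axis=2);P=C[m]
    for z in np.arange(.18,.25,.01):
        q=P[(P[:,2]>z)&(P[:,2]<z+.01)]
        if len(q)>2:print("tab z%.2f"%z,len(q),q.mean(0).round(3),"y",q[:,1].min().round(3),q[:,1].max().round(3),"x",q[:,0].min().round(3),q[:,0].max().round(3))
# base plate corners front: screws; fit
# tab corners two views (crop pixel -> full)
def cs(x,y):return (220+x/3,230+y/3)
def ct(x,y):return (320+x/3.5,120+y/3.5)
inc((0.42,0.40,0.25),-7)
E
python3 - <<'E'
from h import *
s=np.load("pics/scene0.npz");t=np.load("pics/top0.npz")
crop(s['p'],320,240,400,320,7,"pics/c_s2.png")
crop(t['p'],320,140,440,230,6,"pics/c_t2.png")
E
```

```text
scene tray rim 514 ((0.4653344452381134, 0.34728485345840454), (0.15298224985599518, 0.15881994366645813), 5.3370280265808105)
tab z0.18 51 [0.678 0.031 0.185] y 0.019 0.045 x 0.669 0.682
tab z0.19 54 [0.673 0.031 0.195] y 0.021 0.046 x 0.665 0.678
tab z0.20 55 [0.667 0.032 0.205] y 0.021 0.047 x 0.658 0.673
tab z0.21 56 [0.662 0.032 0.215] y 0.022 0.046 x 0.654 0.667
tab z0.22 58 [0.657 0.033 0.225] y 0.022 0.047 x 0.648 0.661
tab z0.23 55 [0.651 0.033 0.235] y 0.022 0.047 x 0.643 0.656
tab z0.24 30 [0.647 0.034 0.242] y 0.024 0.046 x 0.643 0.652
top tray rim 535 ((0.46626532077789307, 0.34855836629867554), (0.1510043740272522, 0.15207494795322418), 5.282989978790283)
tab z0.18 7 [0.679 0.03  0.185] y 0.022 0.04 x 0.673 0.682
tab z0.19 8 [0.674 0.032 0.196] y 0.023 0.044 x 0.672 0.678
tab z0.20 4 [0.669 0.038 0.207] y 0.035 0.042 x 0.668 0.67
tab z0.21 5 [0.664 0.033 0.216] y 0.025 0.045 x 0.663 0.666
tab z0.22 8 [0.659 0.037 0.226] y 0.026 0.047 x 0.657 0.661
tab z0.23 21 [0.649 0.037 0.237] y 0.025 0.047 x 0.643 0.656
tab z0.24 20 [0.646 0.035 0.244] y 0.026 0.047 x 0.642 0.652Traceback (most recent call last):
  File "<stdin>", line 16, in <module>
  File "h.py", line 36, in inc
    print("t",s["time"],"pos",s["ee_pos"].round(4),"rotvec",t.round(1),"shift",sh.round(4),"F",s["ft_force"].round(1),"w",s["width"].round(4),"yaw",np.degrees(np.arctan2(*R.as_matrix()[[1,0],0])).round(1))
                                                                                                                          ^^^^^^^^^^^^^^^^
AttributeError: 'float' object has no attribute 'round'
```

View pics/c_s2.png

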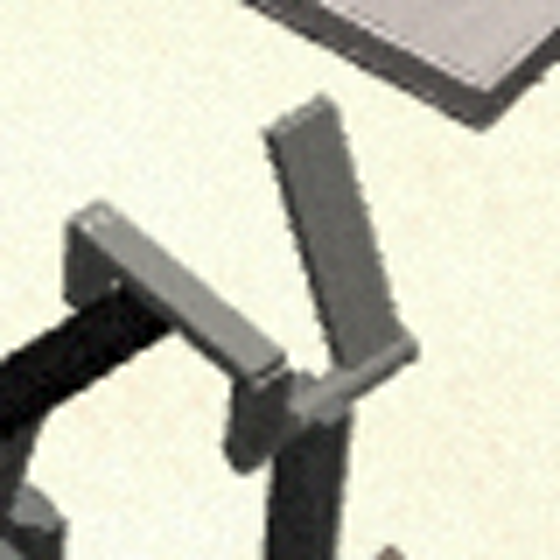

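View pics/c_t2.png

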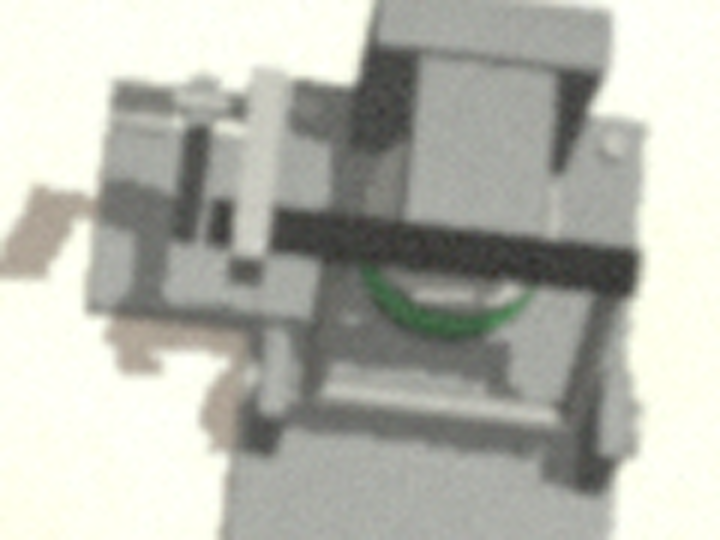

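Crops: tab at full scene picture (364–378, 254–290), with the hook over the bar's left end at about (337,282). Tray centre is about (0.466, 0.348), tab centre y is about 0.034 and the bar's left end y is about 0.002.

Moving now toward the drum.

```bash
sed -i 's/s\["width"\].round(4)/round(s["width"],4)/' h.py; python3 -c "
from h import *
inc((0.40,0.40,0.26),20); inc((0.42,0.38,0.26),-7)"
```

```text
t 0.1 pos [0.1587 0.6042 0.2219] rotvec [ 0.   0.1 55.3] shift [-0.1363  0.2853 -0.038 ] F [-1.   0.4 -1.1] w 0.0872 yaw 75.3
t 0.1 pos [0.1587 0.6042 0.2219] rotvec [ 0.1  0.1 82.3] shift [-0.1505  0.3097 -0.0379] F [-1.   0.4 -1.1] w 0.0872 yaw 75.3
```

carry_out --increments "0 0 10 -0.027 0.057 -0.008 0.087; 0 0 20 -0.055 0.115 -0.016 0.087; 0 0 30 -0.082 0.171 -0.024 0.087; 0 0 40 -0.109 0.228 -0.03 0.087; 0 0 50 -0.136 0.285 -0.038 0.087" --squeeze 40

```text
time: 0.72
ee_pos: [0.3966, 0.4022, 0.2593]
eef_rot: [0.976, 0.216, -0.0, 0.001]
ft_force: [0.9, 0.8, 0.6]
width: 0.0871
```

```bash
python3 -c "
from h import *
inc((0.4785,-0.108,0.22),-7)"
```

```text
t 0.725 pos [0.3966 0.4022 0.2593] rotvec [ 0.1  0.  32. ] shift [-0.141   0.4971  0.04  ] F [0.9 0.8 0.6] w 0.0871 yaw 25.0
```

carry_out --increments "0 0 8 -0.017 0.06 0 0.087; 0 0 16 -0.034 0.12 0 0.087; 0 0 24 -0.051 0.18 0.01 0.087; 0 0 32 -0.068 0.24 0.015 0.087; 0 0 32 -0.085 0.299 0.02 0.087"

```text
time: 1.35
ee_pos: [0.4453, 0.0945, 0.2395]
eef_rot: [0.998, -0.062, -0.0, 0.001]
ft_force: [0.4, -0.2, -0.3]
width: 0.0867
```

```bash
python3 -c "
from h import *
inc((0.4785,-0.108,0.18),-7)"
```

```text
t 1.35 pos [0.4453 0.0945 0.2395] rotvec [ 0.1  0.  -0.2] shift [0.0582 0.1967 0.0597] F [ 0.4 -0.2 -0.3] w 0.0867 yaw -7.2
```

carry_out --increments "0 0 0 0.015 0.05 0.01 0.087; 0 0 0 0.03 0.1 0.03 0.087; 0 0 0 0.045 0.15 0.045 0.087; 0 0 0 0.058 0.197 0.06 0.087; 0 0 0 0.058 0.197 0.06 0.087"

```text
time: 1.98
ee_pos: [0.4772, -0.1121, 0.1787]
eef_rot: [0.998, -0.066, -0.001, 0.001]
ft_force: [-0.1, 1.0, 0.4]
width: 0.0865
```

Run:
```python
from h import *
inc((0.4785,-0.108,0.078),-7)
p,d=r.camera("scene"); crop(p,200,200,400,350,3,"pics/a1.png")
```

```text
t 1.975 pos [ 0.4772 -0.1121  0.1787] rotvec [ 0.2  0.1 -0.5] shift [ 0.0009 -0.0045  0.1007] F [-0.1  1.   0.4] w 0.0865 yaw -7.5
```

View pics/a1.png

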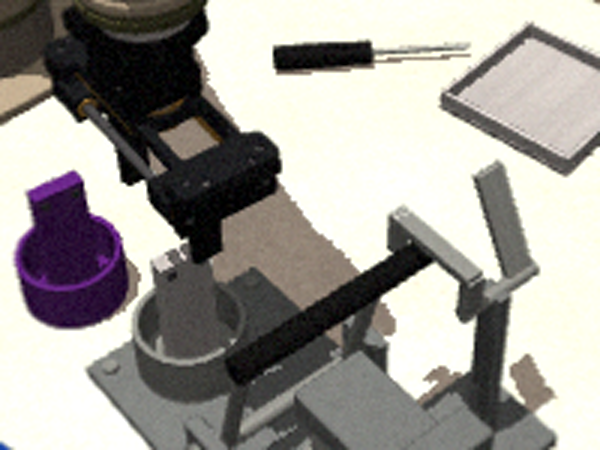

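The picture shows the jaws straddling the grip plate (crop (185,255)), clear of the bar. Descending.

carry_out --increments "0 0 0 0.001 -0.004 0.02 0.087; 0 0 0 0.001 -0.0045 0.045 0.087; 0 0 0 0.001 -0.0045 0.07 0.087; 0 0 0 0.001 -0.0045 0.09 0.087; 0 0 0 0.001 -0.0045 0.1 0.087"

```text
time: 2.65
ee_pos: [0.4787, -0.1042, 0.0783]
eef_rot: [0.998, -0.063, -0.002, 0.001]
ft_force: [-0.0, -0.0, 0.1]
width: 0.0871
```

carry_out --increments "0 0 0 0 0 0 0.06; 0 0 0 0 0 0 0.03; 0 0 0 0 0 0 0; 0 0 0 0 0 0 0; 0 0 0 0 0 0 0" --squeeze 40

```text
time: 3.28
ee_pos: [0.4788, -0.1042, 0.0785]
eef_rot: [0.998, -0.063, -0.001, 0.001]
ft_force: [0.5, 0.7, -0.1]
width: 0.045
```

Run:
```python
from h import *
inc((0.4785,-0.108,0.16),-7)
p,d=r.camera("scene"); crop(p,200,200,400,350,3,"pics/a2.png")
```

```text
t 3.275 pos [ 0.4788 -0.1042  0.0785] rotvec [ 0.1  0.2 -0.2] shift [-0.0001  0.004  -0.0815] F [ 0.5  0.7 -0.1] w 0.045 yaw -7.2
```

View pics/a2.png

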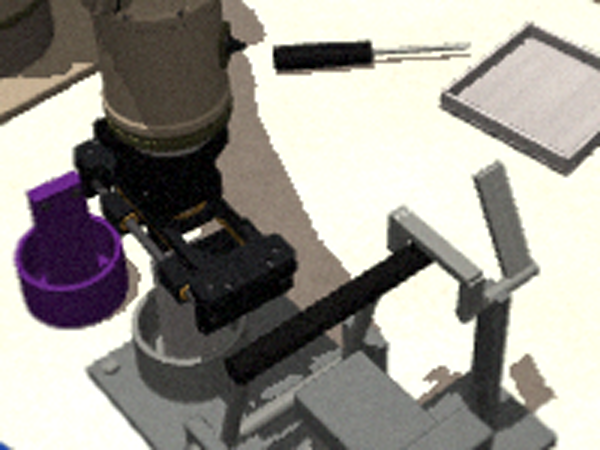

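The jaws are still closing around the plate; the cup is unmoved.

carry_out --increments "0 0 0 0 0 0 0; 0 0 0 0 0 0 0; 0 0 0 0 0 0 0; 0 0 0 0 0 0 0; 0 0 0 0 0 0 0"

```text
time: 3.95
ee_pos: [0.4787, -0.1043, 0.0784]
eef_rot: [0.998, -0.063, -0.002, 0.001]
ft_force: [-1.7, -0.4, 0.4]
width: 0.0154
```

carry_out --increments "0 0 0 0 0 -0.005 0; 0 0 0 0 0 -0.015 0; 0 0 0 0 0 -0.03 0; 0 0 0 0 0 -0.05 0; 0 0 0 0 0 -0.07 0"

```text
time: 4.58
ee_pos: [0.479, -0.1043, 0.15]
eef_rot: [0.998, -0.063, -0.001, 0.001]
ft_force: [-0.1, 0.2, -3.8]
width: 0.016
```

Run:
```python
from h import *
inc((0.466,0.348,0.15),-7)
p,d=r.camera("scene"); crop(p,200,200,400,350,3,"pics/a3.png")
```

```text
t 4.575 pos [ 0.479  -0.1043  0.15  ] rotvec [ 0.1  0.1 -0.3] shift [-0.0701 -0.447  -0.0005] F [-0.1  0.2 -3.8] w 0.016 yaw -7.3
```

View pics/a3.png

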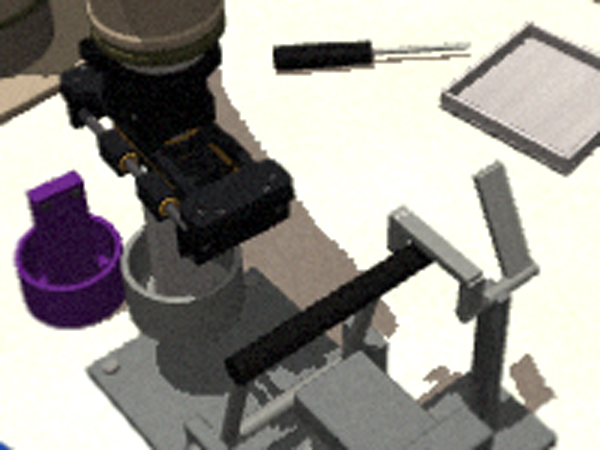

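The drum is lifted and upright (crop (185,290)). Carrying it to the tray.

carry_out --increments "0 0 0 -0.003 -0.02 0 0; 0 0 0 -0.009 -0.06 0 0; 0 0 0 -0.017 -0.105 0 0; 0 0 0 -0.024 -0.15 0 0; 0 0 0 -0.031 -0.2 0 0"

```text
time: 5.25
ee_pos: [0.4749, 0.0989, 0.1527]
eef_rot: [0.998, -0.064, 0.001, 0.0]
ft_force: [2.2, -0.2, -3.6]
width: 0.0159
```

Run:
```python
from h import *
inc((0.466,0.348,0.14),-7)
```

```text
t 5.25 pos [0.4749 0.0989 0.1527] rotvec [ 0.  -0.1 -0.3] shift [-0.0407 -0.246   0.0126] F [ 2.2 -0.2 -3.6] w 0.0159 yaw -7.3
```

carry_out --increments "0 0 0 -0.009 -0.055 0 0; 0 0 0 -0.018 -0.11 0.003 0; 0 0 0 -0.027 -0.165 0.006 0; 0 0 0 -0.035 -0.215 0.01 0; 0 0 0 -0.041 -0.246 0.012 0"

```text
time: 5.88
ee_pos: [0.4647, 0.351, 0.1404]
eef_rot: [0.998, -0.063, 0.001, 0.0]
ft_force: [0.7, -1.6, -5.1]
width: 0.0156
```

carry_out --increments "0 0 0 0 0 0 0; 0 0 0 0 0 0 0; 0 0 0 0 0 0 0; 0 0 0 0 0 0 0; 0 0 0 0 0 0 0"

```text
time: 6.5
ee_pos: [0.4649, 0.3506, 0.1406]
eef_rot: [0.998, -0.063, 0.001, -0.0]
ft_force: [0.6, -0.0, -4.2]
width: 0.0159
```

Run:
```python
from h import *
inc((0.466,0.348,0.074),-7)
for n in("scene","top"):
    p,d=r.camera(n); np.savez(f"pics/{n}4.npz",p=p,d=d); cv2.imwrite(f"pics/{n}4.png",p)
crop(p,150,180,310,300,4,"pics/t4.png")
p=np.load("pics/scene4.npz")["p"];crop(p,310,120,490,280,4,"pics/s4.png")
```

```text
t 6.5 pos [0.4649 0.3506 0.1406] rotvec [-0.  -0.1 -0.2] shift [0.0013 0.0024 0.0666] F [ 0.6 -0.  -4.2] w 0.0159 yaw -7.2
```

View pics/s4.png

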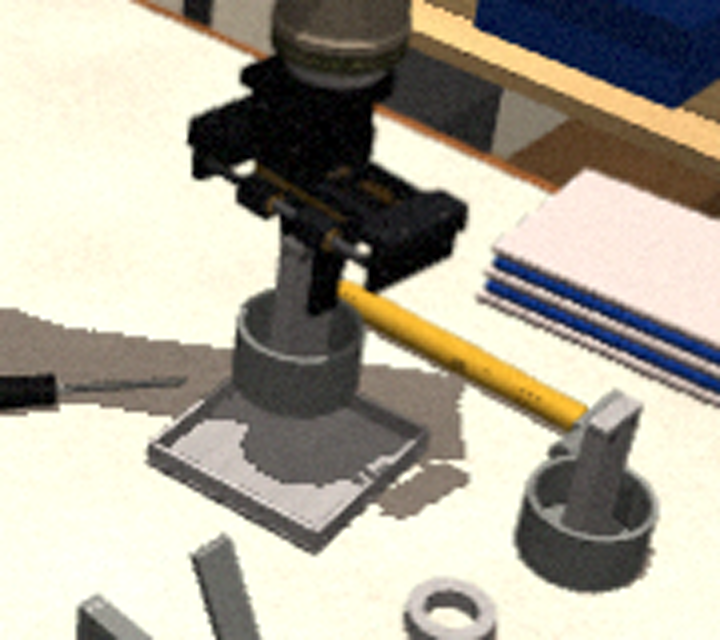

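View pics/t4.png

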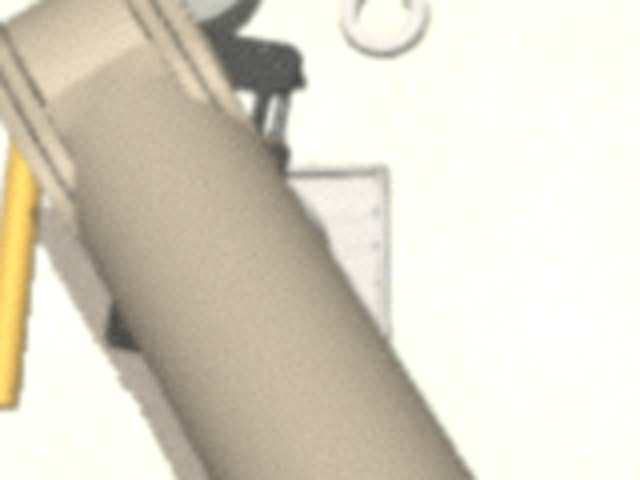

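The drum hangs upright above the tray (scene crop (297,350) over the tray at (290,450)). Lowering.

carry_out --increments "0 0 0 0 0 0.02 0; 0 0 0 0 0 0.04 0; 0 0 0 0 0 0.055 0; 0 0 0 0 0 0.063 0; 0 0 0 0 0 0.067 0"

```text
time: 7.22
ee_pos: [0.465, 0.3509, 0.0733]
eef_rot: [0.998, -0.063, 0.001, 0.0]
ft_force: [0.1, 0.1, -4.5]
width: 0.0159
```

carry_out --increments "0 0 0 0 0 0.001 0; 0 0 0 0 0 0.002 0; 0 0 0 0 0 0.002 0; 0 0 0 0 0 0.002 0; 0 0 0 0 0 0.002 0"

```text
time: 7.85
ee_pos: [0.465, 0.3509, 0.0715]
eef_rot: [0.998, -0.063, 0.001, -0.0]
ft_force: [-0.3, 0.0, -3.1]
width: 0.0155
```

carry_out --increments "0 0 0 0 0 0.001 0; 0 0 0 0 0 0.001 0; 0 0 0 0 0 0.0015 0; 0 0 0 0 0 0.0015 0; 0 0 0 0 0 0.0015 0"

```text
time: 8.48
ee_pos: [0.4652, 0.3511, 0.0713]
eef_rot: [0.998, -0.063, 0.001, -0.0]
ft_force: [-4.7, -2.5, 10.7]
width: 0.0158
```

Contact with the tray floor (force now upward, 10.7 N). Releasing.

carry_out --increments "0 0 0 0 0 -0.0005 0.02; 0 0 0 0 0 -0.0005 0.03; 0 0 0 0 0 -0.0005 0.045; 0 0 0 0 0 -0.0005 0.06; 0 0 0 0 0 -0.0005 0.06"

```text
time: 9.1
ee_pos: [0.4652, 0.3511, 0.0718]
eef_rot: [0.998, -0.063, 0.001, -0.0]
ft_force: [-0.5, 0.1, -0.0]
width: 0.0523
```

carry_out --increments "0 0 0 0 0 -0.005 0.06; 0 0 0 0 0 -0.03 0.06; 0 0 0 0 0 -0.07 0.06; 0 0 0 0 0 -0.12 0.06; 0 0 0 0 0 -0.15 0.06"

```text
time: 9.72
ee_pos: [0.4656, 0.3512, 0.2249]
eef_rot: [0.998, -0.063, 0.002, -0.002]
ft_force: [0.7, -0.4, -0.1]
width: 0.0598
```

Run:
```python
from h import *
inc((0.61,0.034,0.31),-5)
p,d=r.camera("scene");crop(p,310,120,490,280,4,"pics/s5.png")
C=cloud("scene",d);m=np.all((C>(0.4,0.28,0.12))&(C<(0.53,0.42,0.135)),axis=2);P=C[m];print(len(P),P.mean(0),cv2.minAreaRect(P[:,:2].astype(np.float32)))
```

```text
t 9.725 pos [0.4656 0.3512 0.2249] rotvec [-0.2 -0.2 -2.2] shift [ 0.1834  0.2963 -0.0855] F [ 0.7 -0.4 -0.1] w 0.0598 yaw -7.2
91 [0.46700755 0.34383667 0.12844885] ((0.46500059962272644, 0.3462503254413605), (0.04547099396586418, 0.019532661885023117), 77.37850189208984)
```

View pics/s5.png

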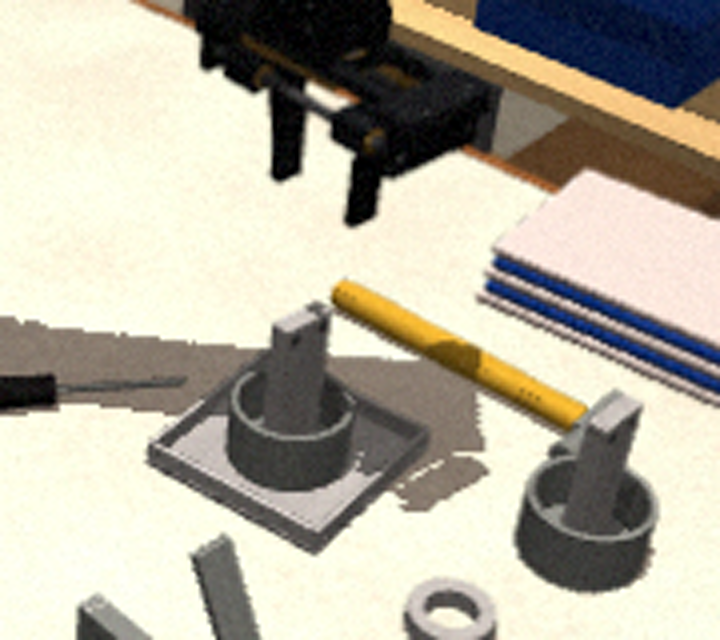

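The drum stands upright in the tray (crop (293,430)), well inside its walls. Now to the front of the catch tab with closed fingers.

Run:
```python
from h import *
inc((0.58,0.034,0.24),-5)
```

```text
t 9.775 pos [0.4666 0.352  0.2283] rotvec [-0.4 -0.3 -2.2] shift [ 0.1526  0.3012 -0.0129] F [0.8 0.3 3. ] w 0.0598 yaw -7.2
```

carry_out --increments "0 0 0 0.02 0.04 -0.004 0.03; 0 0 -1 0.05 0.1 -0.009 0; 0 0 -2 0.08 0.16 -0.013 0; 0 0 -2 0.11 0.22 -0.013 0; 0 0 -2 0.135 0.27 -0.013 0"

```text
time: 10.4
ee_pos: [0.5644, 0.0722, 0.2407]
eef_rot: [0.999, -0.045, 0.004, -0.003]
ft_force: [1.0, 1.0, -0.1]
width: 0.0178
```

Run:
```python
from h import *
inc((0.585,0.034,0.215),-5)
```

```text
t 10.4 pos [0.5644 0.0722 0.2407] rotvec [-0.4 -0.4 -0.2] shift [0.0238 0.0364 0.0256] F [ 1.   1.  -0.1] w 0.0178 yaw -5.2
```

carry_out --increments "0 0 0 0.008 0.01 0.01 0; 0 0 0 0.016 0.025 0.018 0; 0 0 0 0.024 0.036 0.025 0; 0 0 0 0.024 0.036 0.025 0; 0 0 0 0.024 0.036 0.025 0"

```text
time: 11.02
ee_pos: [0.5852, 0.0354, 0.2157]
eef_rot: [0.999, -0.045, 0.003, -0.004]
ft_force: [-0.4, -0.4, 0.4]
width: 0.0006
```

Run:
```python
from h import *
inc((0.64,0.034,0.215),-5)
p,d=r.camera("scene");crop(p,280,180,420,320,4,"pics/s6.png")
```

```text
t 11.025 pos [0.5852 0.0354 0.2157] rotvec [-0.4 -0.4 -0.2] shift [ 0.0547 -0.0036  0.0011] F [-0.4 -0.4  0.4] w 0.0006 yaw -5.2
```

View pics/s6.png

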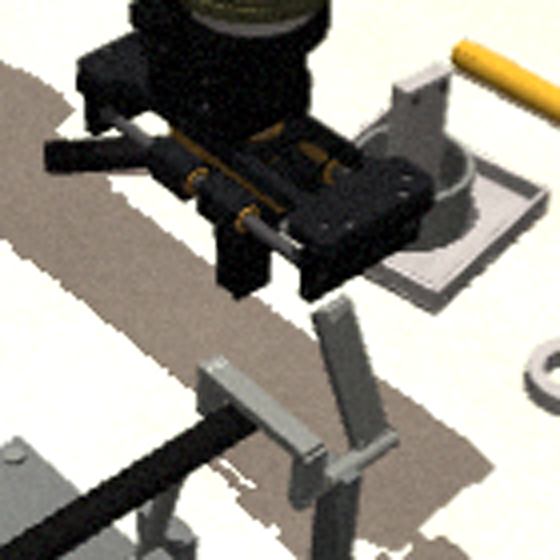

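Closed fingers are in front of the tab, aligned with it (finger tip at crop (243,295), tab (350,370)). Pushing to the rear along tool x.

carry_out --increments "0 0 0 0.015 0 0 0; 0 0 0 0.03 0 0.001 0; 0 0 0 0.042 0 0.002 0; 0 0 0 0.054 0 0.003 0; 0 0 0 0.065 0 0.003 0"

```text
time: 11.7
ee_pos: [0.6505, 0.03, 0.2135]
eef_rot: [0.999, -0.045, 0.004, -0.004]
ft_force: [-0.2, 0.5, 2.1]
width: 0.0007
```

carry_out --increments "0 0 0 0.01 0 0 0; 0 0 0 0.02 0 0.001 0; 0 0 0 0.03 0 0.002 0; 0 0 0 0.04 0 0.002 0; 0 0 0 0.05 0 0.002 0"

```text
time: 12.32
ee_pos: [0.7008, 0.0254, 0.2115]
eef_rot: [0.999, -0.045, 0.003, -0.004]
ft_force: [-2.5, 0.1, 0.1]
width: 0.0006
```

Run:
```python
from h import *
inc((0.714,0.024,0.210),-5)
p,d=r.camera("scene");crop(p,280,180,420,320,4,"pics/s7.png")
```

```text
t 12.325 pos [0.7008 0.0254 0.2115] rotvec [-0.5 -0.4 -0.1] shift [0.0132 0.0002 0.0016] F [-2.5  0.1  0.1] w 0.0006 yaw -5.1
```

View pics/s7.png

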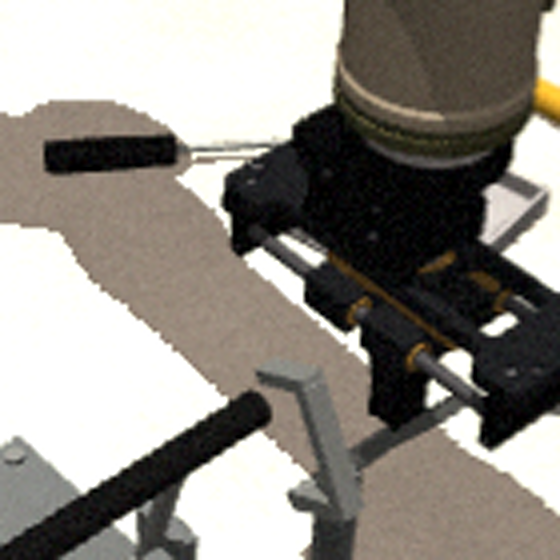

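The catch is turning: the hook (crop (310,410)) is already clear of the bar end (262,405). A bit further.

carry_out --increments "0 0 0 0.006 0 0.001 0; 0 0 0 0.011 0 0.002 0; 0 0 0 0.015 0 0.002 0; 0 0 0 0.018 0 0.002 0; 0 0 0 0.018 0 0.002 0"

```text
time: 13.0
ee_pos: [0.7199, 0.0236, 0.2096]
eef_rot: [0.999, -0.045, 0.004, -0.004]
ft_force: [-0.7, -0.0, -0.4]
width: 0.0001
```

carry_out --increments "0 0 0 -0.02 0 0 0; 0 0 0 -0.05 0 0 0; 0 0 0 -0.08 0 -0.01 0; 0 0 0 -0.11 0 -0.02 0; 0 0 0 -0.14 0 -0.03 0"

```text
time: 13.62
ee_pos: [0.5794, 0.036, 0.239]
eef_rot: [0.999, -0.045, 0.004, -0.004]
ft_force: [-0.1, 0.4, 1.1]
width: 0.0002
```

Run:
```python
from h import *
for n in("scene","top"):
    p,d=r.camera(n); np.savez(f"pics/{n}8.npz",p=p,d=d)
    C=cloud(n,d)
    if n=="scene": crop(p,240,200,420,360,4,"pics/s8.png")
    m=(p.max(2)<45)&np.all((C>(0.55,-0.25,0.14))&(C<(0.68,0.02,0.20)),axis=2)
    P=C[m]; print(n,len(P))
    if len(P)>20:
        c=P.mean(0);v=np.linalg.svd(P-c)[2][0];v*=np.sign(v[1]);tt=(P-c)@v
        print(" axis",c.round(4),v.round(3),"ends",(c+v*np.percentile(tt,1)).round(4),(c+v*np.percentile(tt,99)).round(4), "x range mid",np.percentile(P[abs(P[:,1]+.108)<.02][:,0],[2,98]).round(4),"z",np.percentile(P[abs(P[:,1]+.108)<.02][:,2],[2,98]).round(4))
    m=np.all((C>(0.62,0.0,0.172))&(C<(0.85,0.07,0.275)),axis=2);P=C[m]
    for z in np.arange(.17,.26,.01):
        q=P[(P[:,2]>z)&(P[:,2]<z+.01)&(P[:,1]>.014)]
        if len(q)>2:print("tab z%.2f"%z,len(q),q.mean(0).round(3))
inc((0.622,-0.108,0.25),-5)
```

```text
scene 834
 axis [ 0.6246 -0.0908  0.1809] [0.099 0.995 0.021] ends [ 0.6167 -0.1703  0.1792] [0.6339 0.0032 0.1828] x range mid [0.6123 0.6296] z [0.1741 0.1878]
tab z0.17 33 [0.69  0.028 0.176]
tab z0.18 37 [0.701 0.027 0.185]
tab z0.19 38 [0.713 0.027 0.195]
tab z0.20 38 [0.725 0.024 0.205]
tab z0.21 47 [0.738 0.025 0.215]
tab z0.22 40 [0.746 0.027 0.222]
top 260
 axis [ 0.6179 -0.1059  0.1849] [0.069 0.998 0.002] ends [ 0.6139 -0.1627  0.1848] [ 0.6218 -0.0494  0.185 ] x range mid [0.6111 0.6255] z [0.1787 0.1919]
t 13.725 pos [0.579  0.0361 0.2402] rotvec [-0.6 -0.5 -0.1] shift [ 0.0558  0.1397 -0.0106] F [0.5 0.5 0.5] w 0.0003 yaw -5.1
```

View pics/s8.png

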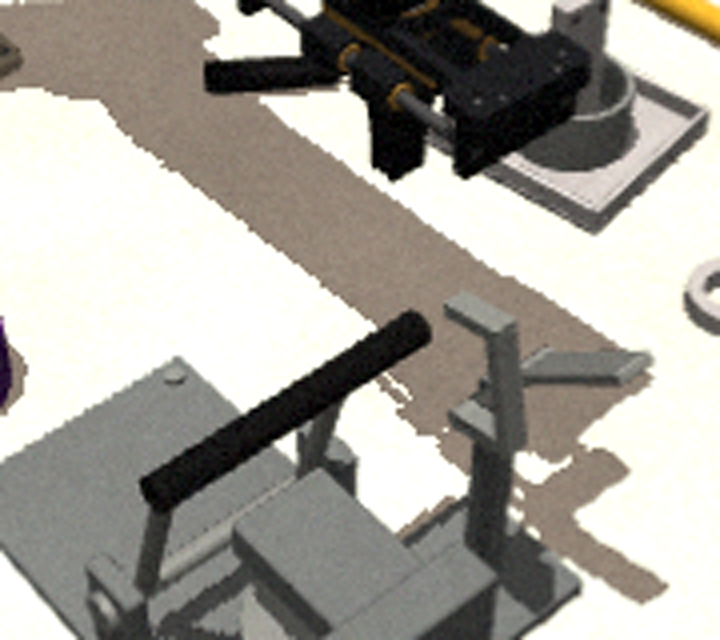

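The catch is flipped well back: the tab slope from the depth gives about 1.38 rad, with tab at crop (585,365) and hook at (490,370), clear of the bar. Now to the bar.

carry_out --increments "0 0 0 0.008 0.03 -0.01 0; 0 0 0 0.02 0.06 -0.015 0; 0 0 0 0.035 0.09 -0.015 0.01; 0 0 0 0.048 0.12 -0.015 0.03; 0 0 0 0.056 0.14 -0.015 0.055"

```text
time: 14.35
ee_pos: [0.6228, -0.1104, 0.2541]
eef_rot: [0.999, -0.045, 0.005, -0.004]
ft_force: [-0.1, -0.0, 0.1]
width: 0.022
```

carry_out --increments "0 0 0 0 0 0 0.055; 0 0 0 0 0 0 0.055; 0 0 0 0 0 0 0.055; 0 0 0 0 0 0 0.055; 0 0 0 0 0 0 0.055"

```text
time: 14.98
ee_pos: [0.6229, -0.1099, 0.2542]
eef_rot: [0.999, -0.045, 0.005, -0.004]
ft_force: [-0.1, -0.1, -0.4]
width: 0.0549
```

Run:
```python
from h import *
inc((0.620,-0.108,0.161),-5)
p,d=r.camera("scene"); crop(p,240,180,420,340,4,"pics/s9.png")
```

```text
t 14.975 pos [ 0.6229 -0.1099  0.2542] rotvec [-0.5 -0.6 -0.1] shift [-0.0039 -0.0008  0.0932] F [-0.1 -0.1 -0.4] w 0.0549 yaw -5.1
```

View pics/s9.png

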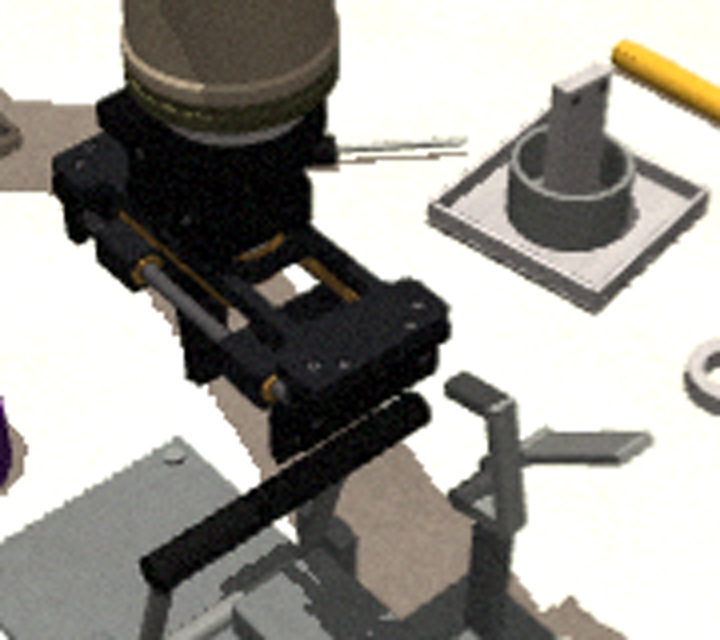

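The jaws are over the middle of the bar (crop (290,430)), and the hook (480,390) is clear of the gripper. Descending.

carry_out --increments "0 0 0 -0.002 0 0.02 0.055; 0 0 0 -0.003 0 0.045 0.055; 0 0 0 -0.003 0 0.07 0.055; 0 0 0 -0.003 0 0.085 0.055; 0 0 0 -0.003 0 0.093 0.055"

```text
time: 15.65
ee_pos: [0.6208, -0.1089, 0.1607]
eef_rot: [0.999, -0.045, 0.005, -0.004]
ft_force: [-0.2, -0.5, 0.1]
width: 0.0553
```

carry_out --increments "0 0 0 0 0 0 0.03; 0 0 0 0 0 0 0.01; 0 0 0 0 0 0 0; 0 0 0 0 0 0 0; 0 0 0 0 0 0 0" --squeeze 15

```text
time: 16.27
ee_pos: [0.6198, -0.1088, 0.1609]
eef_rot: [0.999, -0.045, 0.004, -0.005]
ft_force: [-6.6, 1.2, 5.0]
width: 0.0195
```

Run:
```python
from h import *
inc((0.620,-0.108,0.161),-5)
p,d=r.camera("scene"); crop(p,240,200,420,360,4,"pics/s10.png")
```

```text
t 16.275 pos [ 0.6198 -0.1088  0.1609] rotvec [-0.6 -0.4 -0.1] shift [ 0.0001 -0.0009 -0.0001] F [-6.6  1.2  5. ] w 0.0195 yaw -5.1
```

View pics/s10.png

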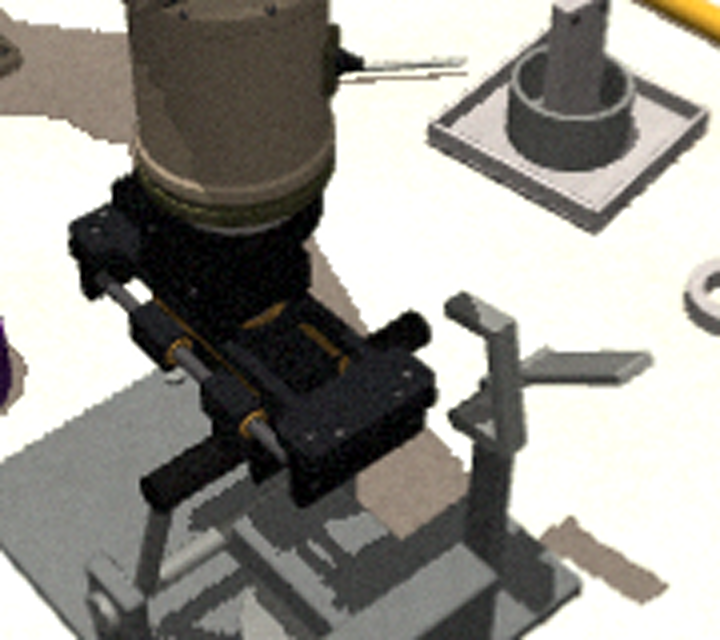

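Bar held at 19.5 mm width, matching its 20 mm diameter. Pulling along the 120 mm arc.

carry_out --increments "0 0 0 -0.0103 0 -0.0023 0; 0 0 0 -0.0206 0 -0.0036 0; 0 0 0 -0.0311 0 -0.0041 0; 0 0 0 -0.0416 0 -0.0036 0; 0 0 0 -0.0519 0 -0.0023 0"

```text
time: 16.95
ee_pos: [0.5699, -0.1045, 0.1648]
eef_rot: [0.999, -0.045, 0.007, -0.005]
ft_force: [6.1, -1.9, 4.5]
width: 0.0197
```

Run:
```python
from h import *
inc((0.620,-0.108,0.161),-5)
p,d=r.camera("scene"); crop(p,240,200,420,360,4,"pics/s11.png")
```

```text
t 16.95 pos [ 0.5699 -0.1045  0.1648] rotvec [-0.6 -0.8 -0.1] shift [ 0.0502 -0.001   0.0044] F [ 6.1 -1.9  4.5] w 0.0197 yaw -5.1
```

View pics/s11.png

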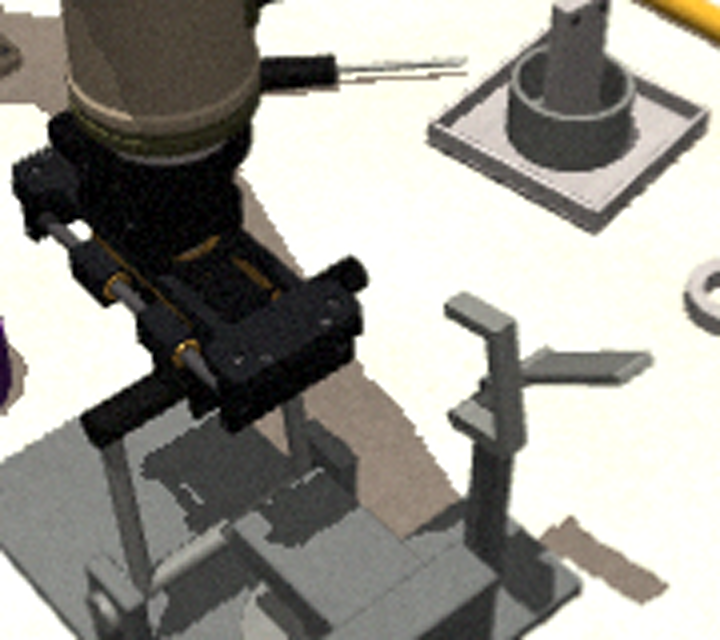

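The lever follows (bar now at crop (230,350), forward of the catch). Continuing.

carry_out --increments "0 0 0 -0.01 0 0.002 0; 0 0 0 -0.02 0 0.005 0; 0 0 0 -0.03 0 0.009 0; 0 0 0 -0.039 0 0.0135 0; 0 0 0 -0.048 0 0.019 0"

```text
time: 17.62
ee_pos: [0.5229, -0.1002, 0.1464]
eef_rot: [0.999, -0.045, 0.009, -0.005]
ft_force: [4.9, -1.5, 5.1]
width: 0.0191
```

carry_out --increments "0 0 0 -0.0085 0 0.006 0; 0 0 0 -0.0165 0 0.013 0; 0 0 0 -0.0237 0 0.0205 0; 0 0 0 -0.03 0 0.0285 0; 0 0 0 -0.036 0 0.037 0"

```text
time: 18.25
ee_pos: [0.4897, -0.0973, 0.1102]
eef_rot: [0.999, -0.045, 0.012, -0.005]
ft_force: [5.2, -2.1, 6.5]
width: 0.0198
```

Run:
```python
from h import *
inc((0.620,-0.108,0.161),-5)
p,d=r.camera("scene"); crop(p,200,200,400,360,4,"pics/s12.png")
```

```text
t 18.25 pos [ 0.4897 -0.0973  0.1102] rotvec [-0.6 -1.3 -0.2] shift [ 0.1319 -0.0016 -0.0477] F [ 5.2 -2.1  6.5] w 0.0198 yaw -5.2
```

View pics/s12.png

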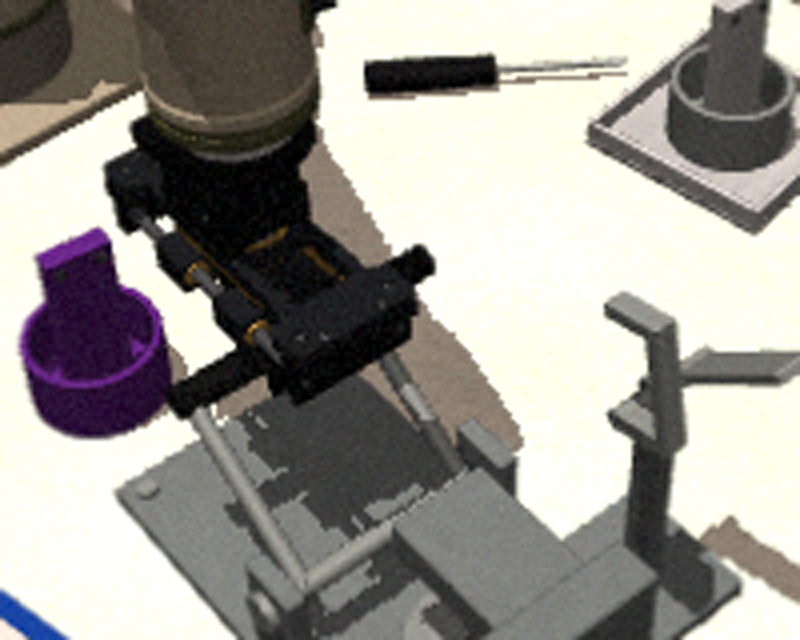

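Lever at about 57° forward; the purple drum (crop (95,350)) stays clear below the gripper. Last stretch to the stop and slightly past.

carry_out --increments "0 0 0 -0.0027 0 0.0045 0; 0 0 0 -0.0052 0 0.009 0; 0 0 0 -0.0075 0 0.0135 0; 0 0 0 -0.0085 0 0.0155 0; 0 0 0 -0.0095 0 0.0175 0"

```text
time: 18.92
ee_pos: [0.4808, -0.0966, 0.0927]
eef_rot: [0.999, -0.045, 0.013, -0.005]
ft_force: [-0.9, -1.0, 19.3]
width: 0.0196
```

Run:
```python
from h import *
inc((0.620,-0.108,0.161),-5)
```

```text
t 18.925 pos [ 0.4808 -0.0966  0.0927] rotvec [-0.6 -1.4 -0.2] shift [ 0.1414 -0.0019 -0.0648] F [-0.9 -1.  19.3] w 0.0196 yaw -5.2
```

The force is rising (19 N up), so the stop has been met. I'll firm the grip, hold, and measure the bar.

carry_out --increments "0 0 0 0 0 0.001 0; 0 0 0 0 0 0.001 0; 0 0 0 0 0 0.001 0; 0 0 0 0 0 0.001 0; 0 0 0 0 0 0.001 0" --squeeze 30

```text
time: 19.55
ee_pos: [0.4809, -0.0966, 0.0928]
eef_rot: [0.999, -0.045, 0.013, -0.005]
ft_force: [-5.1, 0.5, 14.2]
width: 0.0189
```

Run:
```python
from h import *
inc((0.620,-0.108,0.161),-5)
for n in("scene","top"):
    p,d=r.camera(n); np.savez(f"pics/{n}13.npz",p=p,d=d); C=cloud(n,d)
    if n=="scene": crop(p,200,200,400,360,4,"pics/s13.png")
    else: cv2.imwrite("pics/top13.png",p)
    # bar right & left portions, away from the gripper
    for lo,hi in((-.172,-.150),(-.03,0.02)):
        m=(p.max(2)<70)&np.all((C>(0.44,lo,0.08))&(C<(0.53,hi,0.128)),axis=2);P=C[m]
        if len(P)>3: print(n,lo,len(P),"x",np.percentile(P[:,0],[2,98]).round(4),"ztop",np.percentile(P[:,2],[50,90,98]).round(4),"y",P[:,1].min().round(3),P[:,1].max().round(3))
```

```text
t 19.55 pos [ 0.4809 -0.0966  0.0928] rotvec [-0.7 -1.5 -0.2] shift [ 0.1413 -0.002  -0.0646] F [-5.1  0.5 14.2] w 0.0189 yaw -5.2
scene -0.172 67 x [0.4677 0.5222] ztop [0.1153 0.1208 0.1224] y -0.161 -0.15
scene -0.03 75 x [0.4812 0.4982] ztop [0.119  0.1218 0.123 ] y -0.012 0.014
top -0.03 137 x [0.4758 0.4959] ztop [0.1191 0.1245 0.1267] y -0.03 0.015
```

View pics/s13.png

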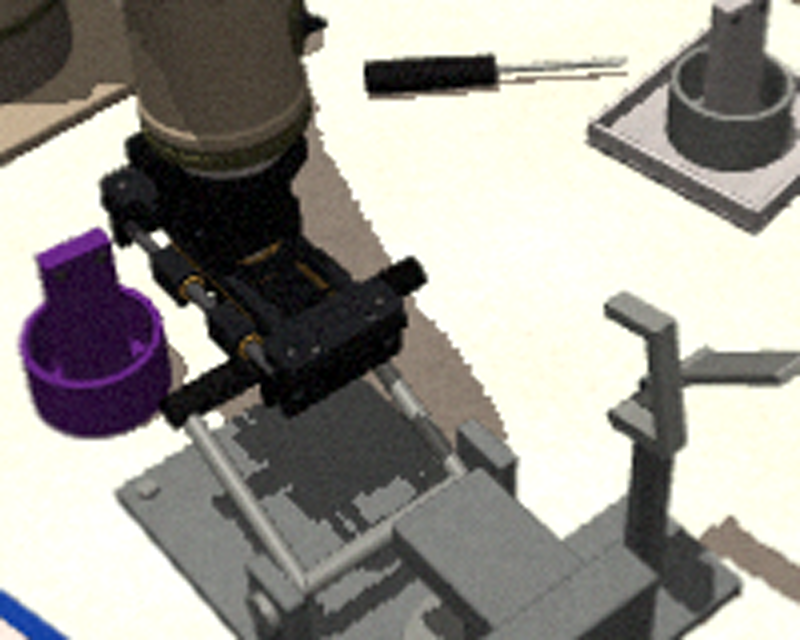

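View pics/top13.png

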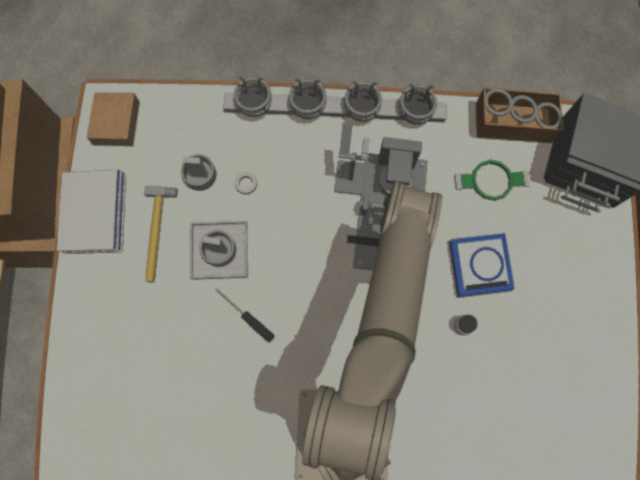

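The picture shows the bar down low in front (crop (165,410) to (420,270)), the catch still flipped and the drum upright in the tray, also at top (217,248). The bar top at about 0.121 m matches the stop. One last small push to confirm it and keep some pressure on.

carry_out --increments "0 0 0 -0.0005 0 0.001 0; 0 0 0 -0.001 0 0.002 0; 0 0 0 -0.001 0 0.0025 0; 0 0 0 -0.001 0 0.0025 0; 0 0 0 -0.001 0 0.0025 0"

```text
time: 20.27
ee_pos: [0.4809, -0.0966, 0.0926]
eef_rot: [0.999, -0.045, 0.014, -0.006]
ft_force: [-8.5, 1.4, 27.8]
width: 0.0195
```

Run:
```python
from h import *
for i in range(4):
    inc((0.620,-0.108,0.161),-5)
    p,d=r.camera("scene")
C=cloud("scene",d)
for lo,hi in((-.172,-.150),(-.03,0.02)):
    m=(p.max(2)<70)&np.all((C>(0.44,lo,0.08))&(C<(0.53,hi,0.128)),axis=2);P=C[m]
    print(len(P),"ztop",np.percentile(P[:,2],[50,90,98]).round(4))
```

```text
t 20.275 pos [ 0.4809 -0.0966  0.0926] rotvec [-0.8 -1.6 -0.2] shift [ 0.1414 -0.002  -0.0645] F [-8.5  1.4 27.8] w 0.0195 yaw -5.2
t 20.325 pos [ 0.481  -0.0966  0.0926] rotvec [-0.8 -1.6 -0.2] shift [ 0.1414 -0.002  -0.0644] F [-8.7  0.6 28. ] w 0.0194 yaw -5.2
t 20.375 pos [ 0.4809 -0.0966  0.0926] rotvec [-0.8 -1.6 -0.2] shift [ 0.1414 -0.002  -0.0645] F [-8.7  1.5 28.6] w 0.0189 yaw -5.2
t 20.425 pos [ 0.4809 -0.0966  0.0926] rotvec [-0.8 -1.6 -0.2] shift [ 0.1414 -0.0021 -0.0645] F [-8.4  0.8 27.9] w 0.019 yaw -5.2
68 ztop [0.1151 0.1203 0.1217]
76 ztop [0.1182 0.1211 0.1221]
```

The arm pushes 28 N with no further motion and stays steady, so the lever is on its stop. Handing in.

```bash
python3 -c "
from bench import r
print(r.close_job()); s=r.read_state(); print(s['time'],s['ee_pos'],s['ft_force'])"
```

```text
the job is handed in; nothing more can be done
None
the job is handed in; nothing more can be done
```

The job is done in the order asked, and I handed it in at about 20.4 s of the 62 s with the arm still holding the lever at its stop.

- **Drum:** I lifted the grey drum off the front of the press and stood it in the tray. It stands upright about 2 mm from the tray's centre, and the later pictures still show it there.
- **Catch:** I pushed the thumb tab to the rear. The tab's slope in the depth picture gives about 1.38 rad, and the hook stayed clear of the bar in every later picture.
- **Lever:** I gripped the bar and pulled it along its arc to the stop. A last extra push raised the force from about 14 N to 28 N with no further motion. The bar's top measured about 121 to 122 mm, against 121 mm expected at the stop.
- **Other things:** I touched none of the bystanders. The last top picture shows those in view where they were; the arm hid the purple drum there, but the scene picture shows it standing.

No check failed. The one small disagreement is that the tool ended about 3 mm lower than the arc predicted, probably because the bar slid slightly in the grip. After hand-in the state could no longer be read, so I could not check the final second.

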